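# Tip up the breakfast box's rocker lid and serve the egg cup

## Task

Press the raised wooden tail of the breakfast box's see-through rocker lid gently down until it beds firmly on the rubber stop behind the box and the lid stands open by itself. Then take the egg cup out of the box and set it down, without dropping it, upright on the middle of the steel wheel trivet, leaving the lid open and everything else where it stands.

Things in the scene. Friction and masses are not known exactly. Their poses are not given: they have to be found in the camera images.
- box: Open pine box fixed to the counter, outside 170 (x) x 170 (y) x 80 mm high, walls and floor 7 mm thick. Origin: centre of its underside; its x axis points to the hinge side, z up. Beyond the hinge side a 6 mm thick foot board carries the stop. With the lid open, its edge stands about 265 mm above the counter.
- lid: See-through lid in a pine frame with a cranked tail: one rigid rocker. Origin on the hinge axis, at x 93, y 0, z 88 mm in the box frame; the hinge axis is its y axis. Shut, its axes are parallel to the box's and the panel (6 mm thick, 158 mm wide) reaches to x = -178 mm. Pressing the tail down turns it about +y, panel up; fully open is 77 to 89 degrees. The stiff hinge holds it at any angle.
- tail (a point): Middle of the tail's upper face, 85 mm from the hinge axis, moving with the lid. The tail: flat paddle 105 x 60 (y) x 8 mm, middle plane through the hinge axis, pointing away from the box, 45 degrees up when shut, 32 to 44 down when bedded. Turning it takes 2 to 8 N down, pressed 55 to 70 mm (level) from the hinge; bedding firmly a few newtons more (10 to 13 in all, over half a second); above 16 N the hinge cracks.
- stop: Fixed steel foot (26 mm wide) of the stop, at x 153, y 0 mm in the box frame, origin at counter level. From it stands a screwed post with a soft rubber dome (radius 10 mm) on which the tail's under face beds. How far the post is screwed out varies: the dome's top lies 22 to 42 mm above the counter; its height is not reported and must be felt.
- cup_mid (a point): Half-way-up point on the axis of the egg cup, a red plastic cup 62 mm high with z up: foot disc 42 mm wide, thin stem 16 mm wide, and from 26 mm up a bowl that widens to 49 mm at the rim (44 mm wide 38 mm up). 40 g. It stands upright on the floor of the box, well away from the hinge side, axis at least 30 mm from the front wall and 50 mm from the side walls.
- trivet_top (a point): Centre of the flat upper face of the steel trivet, a loose flat spoked wheel lying on the counter, 176 mm wide, 8 mm high (0.45 kg), with a solid flat hub 84 mm wide in the middle.
- mill: Bystander: wooden pepper mill 122 mm high, 48 mm wide, standing. Origin: centre of underside.
- jar: Bystander: glass jar 75 mm high, 52 mm wide. Origin: centre of underside.
- mug: Bystander: white mug 90 mm high, 80 mm wide with a handle. Origin: centre of underside.
- tin: Bystander: metal can 110 mm high, 72 mm wide. Origin: centre of underside.
- bowl: Bystander: blue bowl 45 mm high, 90 mm wide. Origin: centre of underside.
- spoon: Bystander: wooden spoon lying on the counter at the far side. Origin: middle of its underside.
Mind the look-alikes: they are no part of the job. Of the things shaped like the part that bears trivet_top, the bare steel one is meant.

How it is judged:
By the outcome, as a careful person would: the job done as asked, in the order asked, and still so for the second after the job is handed in, with the robot touching nothing.
It also fails if it takes over 70 s, if anything falls off the work surface, if the arm or the gripper's body presses on something with over 40 N, if the wrist force passes 120 N, or if a joint passes its speed limit or range.

## Robot

A 6-joint arm with a two-finger parallel gripper is mounted at the origin on the work surface. World frame = base frame: x ahead of the robot, y to its left, z up, the work surface at z = 0. Lengths are in m, angles in rad, forces in N, time in s.
With the tool pointing down it reaches from about 0.325 to 0.775 m from the base axis. Payload 5.5 kg.
Tool frame: the origin (TCP) lies where the fingers leave the gripper's body, on its centre line; the fingertips stand 73 mm ahead of it and the grasp point (between the pads) lies 54 mm ahead of it; z points along the fingers, y is the line along which they close (so a half turn about z gives the same grasp; the last joint's range is limited). The gripper opens to 85 mm and grips with 20 to 120 N. Pads are 22 mm wide; open, the fingers measure 114 mm over their backs; the gripper's body (76 mm by 85 mm) begins 54 mm behind the grasp point. The pads swing forward as they close: fully open they stand 13 mm farther back than shut.
Start: joints at [1.065, 0.091, 1.231, -0, 1.82, -0.057], TCP at [0.26, 0.541, 0.304] pointing down, gripper open.
Joint ranges: [-2.87, 2.87], [-0.86, 2.18], [0.17, 2.46], [-1.51, 4.65], [0.06, 2.69], [-2.65, 2.65]. Speed limits (rad/s): [2.57, 2.57, 3.01, 3.14, 3.14, 3.14].

## Interface

Orientations are given as a 3x3 rotation matrix whose columns are the frame's x, y, z axes.
In Python, from cell import robot gives the robot as it stands. The module is installed in compiled form; this text tells all that it offers. Calls block until the motion is done:
- robot.movep(position, orientation): joint-space move of the TCP to a pose.
- robot.servo_line(position, velocity=0.15, ori=None, stop_force=None): straight line of the TCP; ori=None keeps the orientation; velocity is the mean speed in m/s. With stop_force (N) it stops when the force on the tool has changed by that much, and returns True; else False.
- robot.move_joints(angles): joint-space move.
- robot.gripper_open() and robot.gripper_close(effort=None): open the fingers fully, or close them until they stop; effort is the grip in N (None keeps the last).
- robot.sleep(seconds).
- robot.solve_ik(position, orientation): joint angles nearest the present ones, or None.
- robot.get_obs(): the state.
- robot.snapshot(name): name is "scene" or "top"; returns a dict with "frame" (420x560x3 uint8, red, green, blue), "z_map" (420x560 float32, m along the optical axis (not along the pixel's ray), 0 where there is no reading), "fx", "fy", "cx", "cy" (pixels), "extrinsics" (4x4, takes a point from camera to world coordinates). Camera axes: x right, y up, looking along -z (the intrinsics and any distortion apply to the point x, -y, -z); pixel columns grow to the right and rows downward; lengths in m; the calibration is good to about 2 mm. A picture is of the moment at which its call begins.
A pose or a line that the arm cannot do raises robot.Unreachable and nothing moves.
- robot.job_done(): hands the job in; it is judged then, once.
The state is a dict: "time": time; "joint_positions": joint angles; "qvel": joint speeds; "effort": joint torques, N m; "eef_pos": TCP position; "tcp_rot": TCP orientation; "ft_force": force on the tool from outside, world axes, zero at the start; "moment": the same for the moment, N m; "width": finger opening in m; "finger_force": force on a finger pad.
Only numpy, scipy, OpenCV 4.12 (cv2) and the standard library are available. Lean on these libraries where they do the work, as an engineer would, in place of code of your own. Each camera call takes 0.05 s, during which the arm holds its last target. There are 200 camera calls.

## Working session

There is one attempt and no reset: what is moved stays moved. The work goes in short steps, each a Python script; the robot and the scene stay as the last script left them, time stands still between calls to the robot, and variables do not carry over. Pictures are saved under pics/ and viewed, at most 10 in all, crops included, and the job is handed in when it is done.

```bash
mkdir -p pics
cat > h.py <<'E'
import numpy as np, cv2
from cell import robot
def snap(n,save=None):
    s=robot.snapshot(n)
    if save: cv2.imwrite('pics/'+save+'.png',cv2.cvtColor(s['frame'],cv2.COLOR_RGB2BGR))
    return s
def cloud(s):
    z=s['z_map']; v,u=np.mgrid[:z.shape[0],:z.shape[1]]
    P=np.stack([(u-s['cx'])/s['fx']*z,-(v-s['cy'])/s['fy']*z,-z],-1)
    E=s['extrinsics']; W=P@E[:3,:3].T+E[:3,3]; W[z==0]=np.nan
    return W
E
python3 - <<'E'
from h import *
for n in('scene','top'):
    s=snap(n,n+'0'); np.save(n+'.npy',s,allow_pickle=True)
    print(s['fx'],s['cx'],s['cy'],s['extrinsics'].round(3).tolist(),[k for k in s])
E
```

```text
391.2398473746963 273.6218181979553 206.2302441839937 [[0.073, -0.556, 0.828, 1.337], [0.997, 0.041, -0.06, -0.033], [-0.001, 0.83, 0.557, 0.658], [0.0, 0.0, 0.0, 1.0]] ['frame', 'z_map', 'fx', 'fy', 'cx', 'cy', 'extrinsics']
515.127738859224 281.1898093925243 200.821333050796 [[-0.008, 0.986, -0.166, 0.338], [-1.0, -0.004, 0.022, 0.026], [0.021, 0.166, 0.986, 1.371], [0.0, 0.0, 0.0, 1.0]] ['frame', 'z_map', 'fx', 'fy', 'cx', 'cy', 'extrinsics']
```

View pics/top0.png

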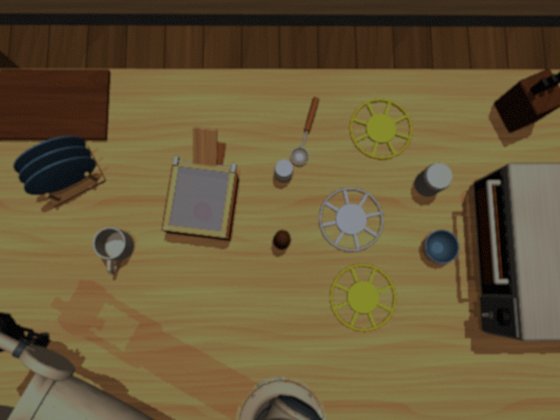

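View pics/scene0.png

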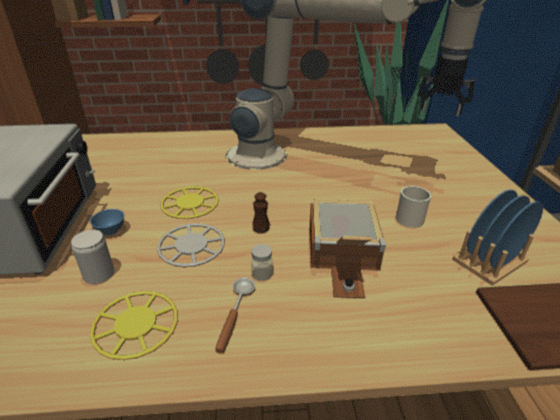

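The top view shows the box at about (200,200), with its tail at (205,147) pointing away from the robot (+x). The red cup is visible through the lid at (204,211). The steel trivet hub is at (351,219), between two yellow look-alikes. In the scene view the tail is at (350,280) with the dome under it. Next I'll measure.

Run:
```python
from h import *
for n in('top','scene'):
    s=np.load(n+'.npy',allow_pickle=True).item(); W=cloud(s)
    f=s['frame'].astype(int)
    if n=='top':
        for (u,v) in [(351,219),(204,211),(200,190),(205,147),(205,135),(205,160),(205,170),(175,200),(230,200),(199,235),(282,240),(284,172),(195,147),(215,147),(400,330),(300,110)]: print(u,v,W[v,u].round(4),f[v,u])
        # hub
        z=W[...,2]; m=(f.max(-1)-f.min(-1)<40)&(f.min(-1)>120)
        m[:180]=0;m[260:]=0;m[:,:310]=0;m[:,390:]=0
        me=cv2.erode(m.astype(np.uint8),np.ones((9,9)));me=cv2.dilate(me,np.ones((9,9)))
        print('hub',me.sum(),np.nanmean(W[me>0],0),np.nanmin(W[me>0],0),np.nanmax(W[me>0],0))
        reg=np.zeros(z.shape,bool); reg[120:250,150:250]=1
        b=reg&(z>0.07)&(z<0.105)
        r=cv2.minAreaRect(W[b][:,:2].astype(np.float32)); print('box+lid rect',r,cv2.boxPoints(r))
        t=np.zeros(z.shape,bool);t[125:162,185:225]=1
        t&=(z>0.10)
        P=W[t]; print('tail',t.sum(),P.mean(0),P.min(0),P.max(0)); c=P.mean(0); print(np.linalg.svd(P-c,full_matrices=False)[2])
        r=cv2.minAreaRect(P[:,:2].astype(np.float32)); print(r,cv2.boxPoints(r))
    if n=='scene':
        np.set_printoptions(suppress=True)
        for (u,v) in [(349,288),(349,280),(348,270),(348,250),(191,243),(345,220),(342,222),(347,205),(345,240)]: print(u,v,W[v,u].round(4),f[v,u])
    hsv=cv2.cvtColor(s['frame'],cv2.COLOR_RGB2HSV)
    cv2.imwrite('pics/c_%s.png'%n,cv2.resize(s['frame'][110:250,140:260,::-1] if n=='top' else s['frame'][180:310,280:410,::-1],None,fx=4,fy=4))
cv2.imwrite('pics/crop.png',np.hstack([cv2.resize(cv2.imread('pics/c_%s.png'%n),(400,440)) for n in('top','scene')]))
```

```text
351 219 [ 0.5173 -0.1907  0.0106] [132 137 143]
204 211 [0.5298 0.1917 0.0843] [108  95 102]
200 190 [0.5824 0.2019 0.0908] [105 102 104]
205 147 [0.6832 0.186  0.1307] [112  78  46]
205 135 [0.7081 0.184  0.1505] [111  79  47]
205 160 [0.656  0.1884 0.1074] [114  80  48]
205 170 [0.6336 0.1899 0.0925] [101  96  92]
175 200 [0.5567 0.2636 0.0928] [104 101 103]
230 200 [0.5564 0.1261 0.0915] [113 107  65]
199 235 [0.4729 0.2081 0.0485] [51 42 24]
282 240 [ 0.4529 -0.0035  0.1127] [53 30 15]
284 172 [ 0.6315 -0.0109  0.0765] [132 136 145]
195 147 [0.6834 0.2108 0.1302] [112  79  48]
215 147 [0.6827 0.1611 0.1325] [109  77  46]
400 330 [ 0.2266 -0.312  -0.0021] [130 112  67]
300 110 [ 0.8267 -0.0594 -0.0035] [131 122  73]
hub 709 [ 0.51966718 -0.19118125  0.00861038] [ 4.82053559e-01 -2.29701127e-01 -2.92399997e-04] [ 0.5590097  -0.15253048  0.01672368]
box+lid rect ((0.5707675218582153, 0.20181888341903687), (0.17029669880867004, 0.1967635303735733), 82.45874786376953) [[0.46206182 0.13031863]
 [0.6571235  0.10449539]
 [0.6794732  0.27331913]
 [0.48441154 0.29914236]]
tail 823 [0.69076725 0.18625646 0.1347826 ] [0.65399105 0.15360064 0.10010313] [0.72775834 0.21955472 0.16902894]
[[-0.70495875  0.1122527  -0.70030885]
 [ 0.1443024   0.98944374  0.01333768]
 [-0.69441341  0.09165374  0.71371536]]
((0.6898380517959595, 0.18581333756446838), (0.061543069779872894, 0.07326691597700119), 82.14157104492188) [[0.64934134 0.16033952]
 [0.72192025 0.15032203]
 [0.73033476 0.21128716]
 [0.65775585 0.22130464]]
349 288 [0.7213 0.1814 0.0135] [129 129 116]
349 280 [0.7123 0.1817 0.0296] [36 34 35]
348 270 [0.6509 0.1968 0.0016] [58 41 25]
348 250 [0.6417 0.193  0.0571] [63 42 28]
191 243 [ 0.5265 -0.1914  0.0078] [164 162 147]
345 220 [0.5624 0.2008 0.0869] [147 139 129]
342 222 [0.57   0.1916 0.0867] [150 139 129]
347 205 [0.4951 0.2215 0.086 ] [147 149 132]
345 240 [0.713  0.1605 0.1464] [77 60 44]
```

View pics/crop.png

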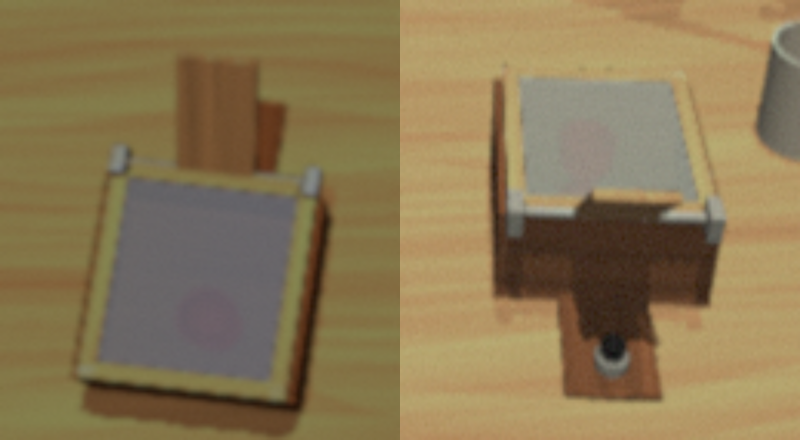

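The crop confirms the layout. The cup shows through the lid left of its centre towards the front, and the dome sits on the foot board behind the box, at scene pixel (349,280). Before pressing I'll check how much room the arm has above the open lid.

Run:
```python
from h import *
np.set_printoptions(suppress=True,precision=3)
s=np.load('scene.npy',allow_pickle=True).item(); W=cloud(s)
for (u,v) in [(320,8),(350,12),(380,14),(400,15),(430,8),(455,8),(455,35),(455,60),(452,72),(452,85),(278,60)]: print(u,v,W[v,u])
s=np.load('top.npy',allow_pickle=True).item(); W=cloud(s)
for (u,v) in [(20,330),(40,358),(60,370),(100,400)]: print('t',u,v,W[v,u])
yaw=-0.137
def R(zdir,ydir):
    z=np.array(zdir,float);z/=np.linalg.norm(z);y=np.array(ydir,float);y-=z*(y@z);y/=np.linalg.norm(y);return np.column_stack([np.cross(y,z),y,z])
X=np.array([np.cos(yaw),np.sin(yaw),0]);Y=np.array([-X[1],X[0],0]);Z=np.array([0,0,1.])
H=np.array([.650,.1915,.088])
for t in(0,20,35,45,60):
  for sg in(1,-1):
    a=np.radians(t); zd=sg*np.sin(a)*Y-np.cos(a)*Z
    for yd in (X,zd*0+Y+.0):
      try:Rm=R(zd,yd)
      except Exception: continue
      for h in(.17,.045):
        tip=H+.062*X; tip[2]=h
        q=robot.solve_ik(tip-.073*Rm[:,2],Rm); print(t,sg,h,'X' if yd is X else 'Y',None if q is None else np.array(q))
# arm geometry via reach: wrist pose at several q
```

```text
320 8 [0.124 0.186 0.507]
350 12 [0.165 0.262 0.502]
380 14 [0.2   0.336 0.501]
400 15 [0.237 0.378 0.503]
430 8 [-0.53   0.795  0.422]
455 8 [0.274 0.503 0.523]
455 35 [0.288 0.513 0.461]
455 60 [0.295 0.526 0.401]
452 72 [0.292 0.527 0.369]
452 85 [0.284 0.541 0.331]
278 60 [-0.088  0.086  0.318]
t 20 330 [0.26  0.515 0.327]
t 40 358 [0.236 0.374 0.558]
t 60 370 [0.218 0.343 0.557]
t 100 400 [0.173 0.284 0.548]
0 1 0.17 X [ 0.206  0.466  0.896 -0.     1.78   0.343]
0 1 0.045 X [ 0.206  0.491  1.084 -0.     1.566  0.343]
0 1 0.17 Y [ 0.206  0.466  0.896 -0.     1.78  -1.228]
0 1 0.045 Y [ 0.206  0.491  1.084 -0.     1.566 -1.228]
0 -1 0.17 X [ 0.206  0.466  0.896 -0.     1.78   0.343]
0 -1 0.045 X [ 0.206  0.491  1.084 -0.     1.566  0.343]
0 -1 0.17 Y [ 0.206  0.466  0.896 -0.     1.78  -1.228]
0 -1 0.045 Y [ 0.206  0.491  1.084 -0.     1.566 -1.228]
20 1 0.17 X [0.048 0.36  1.066 0.344 1.644 0.223]
20 1 0.045 X [0.048 0.406 1.232 0.346 1.445 0.151]
20 1 0.17 Y [ 0.048  0.36   1.066  0.344  1.644 -1.348]
20 1 0.045 Y [ 0.048  0.406  1.232  0.346  1.445 -1.419]
20 -1 0.17 X [ 0.346 
[... 876 characters left out ...]
 1.42  -1.716]
45 -1 0.17 X [ 0.476  0.885  0.482 -0.759  2.143  0.309]
45 -1 0.045 X [ 0.476  0.92   0.651 -0.686  1.99   0.461]
45 -1 0.17 Y [ 0.476  0.885  0.482 -0.759  2.143 -1.262]
45 -1 0.045 Y [ 0.476  0.92   0.651 -0.686  1.99  -1.109]
60 1 0.17 X [-0.212  0.375  1.317  1.042  1.575 -0.142]
60 1 0.045 X [-0.212  0.503  1.388  1.05   1.474 -0.315]
60 1 0.17 Y [-0.212  0.375  1.317  1.042  1.575 -1.713]
60 1 0.045 Y [-0.212  0.503  1.388  1.05   1.474 -1.886]
60 -1 0.17 X [ 0.526  1.044  0.362 -1.035  2.224  0.205]
60 -1 0.045 X [ 0.526  1.104  0.489 -0.928  2.12   0.393]
60 -1 0.17 Y [ 0.526  1.044  0.362 -1.035  2.224 -1.366]
60 -1 0.045 Y [ 0.526  1.104  0.489 -0.928  2.12  -1.178]
```

The arm would clear the open lid by only about 30 mm with the tool upright. So I'll press with the tool leaned 35° from the -y side, using closed fingers and stepping down on force.

```bash
cat >> h.py <<'E'
np.set_printoptions(suppress=True,precision=4)
yaw=-0.139
X=np.array([np.cos(yaw),np.sin(yaw),0]);Y=np.array([-X[1],X[0],0]);Z=np.array([0,0,1.])
H=np.array([.650,.1915,0])
def Rm(zd,yd):
    z=zd/np.linalg.norm(zd);y=yd-z*(yd@z);y/=np.linalg.norm(y);return np.column_stack([np.cross(y,z),y,z])
a=np.radians(35); RP=Rm(np.sin(a)*Y-np.cos(a)*Z,Y)
def tcp(d,z):  # lowest corner of the closed fingers at height z, d from hinge
    return H+d*X+.011*Y+(z+.007)*Z-.073*RP[:,2]
E
python3 - <<'E'
from h import *
robot.gripper_close(40)
robot.movep(tcp(.052,.23),RP)
robot.servo_line(tcp(.052,.175),.1)
robot.sleep(.3)
b=robot.get_obs()['ft_force']; print('base',b,robot.get_obs()['time'])
z=.175; hist=[]
zs,ze=.157,.045
while z>.075:
    z-=.003
    d=.052+.020*np.clip((zs-z)/(zs-ze),0,1)
    robot.servo_line(tcp(d,z),.04)
    o=robot.get_obs(); f=o['ft_force']-b; hist.append((z,*f.round(2)))
    if abs(f[2])>9.5 or np.hypot(f[0],f[1])>8: print('stop');break
print(np.array(hist)); print(o['time'],o['eef_pos']-tcp(d,z))
E
```

```text
base [-1.0356  0.1791  0.1273] 3.9083
[[ 0.172  1.22  -0.32  -0.26 ]
 [ 0.169  1.58  -0.75  -0.13 ]
 [ 0.166  1.18  -0.16  -0.29 ]
 [ 0.163  0.85   0.01   0.21 ]
 [ 0.16   1.24  -0.4   -0.42 ]
 [ 0.157  1.48  -1.3    0.01 ]
 [ 0.154  0.74   0.32   0.04 ]
 [ 0.151  0.55  -0.46  -0.52 ]
 [ 0.148  0.9    0.34   0.91 ]
 [ 0.145  0.32   0.07   0.52 ]
 [ 0.142  1.55   0.15   0.82 ]
 [ 0.139  0.93  -0.14   1.22 ]
 [ 0.136  0.7    0.14   1.24 ]
 [ 0.133  1.08  -0.8    1.14 ]
 [ 0.13   1.8   -0.34   1.88 ]
 [ 0.127  1.35  -0.68   1.9  ]
 [ 0.124  0.87  -0.29   0.89 ]
 [ 0.121  1.41   0.16   1.14 ]
 [ 0.118  1.12   0.58   1.49 ]
 [ 0.115  0.4    0.25   1.91 ]
 [ 0.112  1.09  -0.31   1.54 ]
 [ 0.109  2.88   0.19   0.84 ]
 [ 0.106  1.54  -0.45   2.2  ]
 [ 0.103  2.36  -0.85   0.19 ]
 [ 0.1    1.37  -1.12   0.46 ]
 [ 0.097  1.53   0.41   0.83 ]
 [ 0.094  0.36  -1.39   0.69 ]
 [ 0.091  1.75   0.73   0.1  ]
 [ 0.088  1.01  -0.49   0.38 ]
 [ 0.085  1.66   0.27   0.27 ]
 [ 0.082  0.95   0.67   1.7  ]
 [ 0.079  1.04  -0.09   1.58 ]
 [ 0.076  0.7    0.77   1.33 ]
 [ 0.073  0.97  -0.45   0.72 ]]
12.4083 [-0.     -0.0001 -0.0004]
```

Run:
```python
from h import *
s=snap('scene','s1'); t=snap('top','t1'); print(robot.get_obs()['time'])
cv2.imwrite('pics/c1.png',np.hstack([cv2.resize(t['frame'][110:250,140:260,::-1],(400,440)),cv2.resize(s['frame'][140:310,260:430,::-1],(400,440))]))
```

```text
12.5083
```

View pics/c1.png

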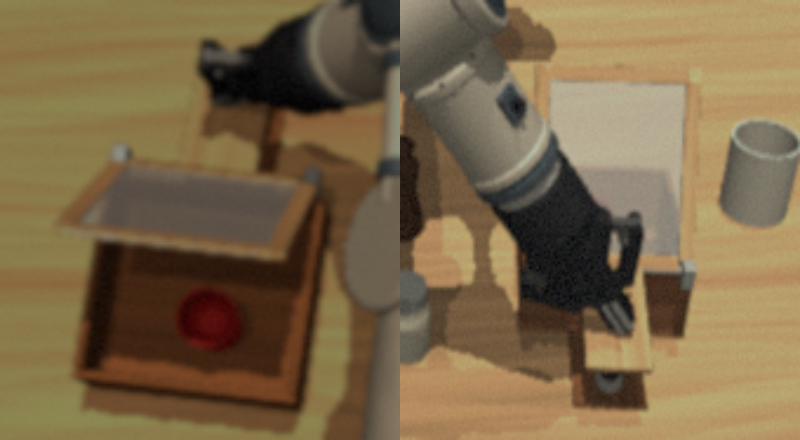

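The tail is turning: the lid is about half open, and the fingers are on the tail with the dome visible just behind it. I'll carry on in fine steps, averaging the force.

Run:
```python
from h import *
b=np.array([-.0,.05,.05])
def F(n=6):
    v=[]
    for _ in range(n): robot.sleep(.015); v.append(robot.get_obs()['ft_force'][2])
    return np.mean(v)-.1
z=.073; hist=[]; st=.0015
while z>.026:
    z-=st
    d=.052+.020*np.clip((.157-z)/.112,0,1)
    robot.servo_line(tcp(d,z),.03)
    f=F(); hist.append((z,round(f,2)))
    if f>9.0: st=.0002
    elif f>4: st=.0005
    if f>11.0: break
g=[F(10) for _ in range(8)]
print(hist,g,robot.get_obs()['time'])
np.save('zd.npy',[d,z])
```

```text
[(0.0715, np.float64(1.43)), (0.06999999999999999, np.float64(1.43)), (0.06849999999999999, np.float64(1.34)), (0.06699999999999999, np.float64(1.17)), (0.06549999999999999, np.float64(1.48)), (0.06399999999999999, np.float64(1.7)), (0.062499999999999986, np.float64(1.3)), (0.060999999999999985, np.float64(1.01)), (0.05949999999999998, np.float64(1.06)), (0.05799999999999998, np.float64(1.18)), (0.05649999999999998, np.float64(1.57)), (0.05499999999999998, np.float64(0.72)), (0.05349999999999998, np.float64(0.82)), (0.05199999999999998, np.float64(1.34)), (0.050499999999999975, np.float64(1.25)), (0.048999999999999974, np.float64(0.86)), (0.04749999999999997, np.float64(0.72)), (0.04599999999999997, np.float64(0.92)), (0.04449999999999997, np.float64(0.76)), (0.04299999999999997, np.float64(0.79)), (0.04149999999999997, np.float64(1.34)), (0.039999999999999966, np.float64(0.54)), (0.038499999999999965, np.float64(0.61)), (0.036999999999999963, np.float64(1.52)), (0.03549999999999996, np.float64(4.38)), (0.03499999999999996, np.float64(6.36)), (0.03449999999999996, np.float64(7.0)), (0.03399999999999996, np.float64(6.69)), (0.03349999999999996, np.float64(7.91)), (0.03299999999999996, np.float64(8.52)), (0.03249999999999996, np.float64(9.49)), (0.03229999999999996, np.float64(10.2)), (0.03209999999999996, np.float64(9.78)), (0.03189999999999996, np.float64(10.45)), (0.031699999999999964, np.float64(10.44)), (0.031499999999999966, np.float64(10.4)), (0.03129999999999997, np.float64(11.28))] [np.float64(11.350665478548382), np.float64(11.400986736498693), np.float64(11.161806966141055), np.float64(11.058138591059812), np.float64(11.043439860522268), np.float64(11.267366938943644), np.float64(11.198852662735018), np.float64(11.054987884413146)] 26.7917
```

Run:
```python
from h import *
d,z=np.load('zd.npy'); p=tcp(d,z)
robot.servo_line(p+[0,0,.025],.05)
robot.sleep(.1); v=[]
for _ in range(8): robot.sleep(.02); v.append(robot.get_obs()['ft_force'])
print('free',np.mean(v,0))
q=p+[0,0,.025]-.06*RP[:,2]-.02*Y; robot.servo_line(q,.2)
robot.servo_line(np.array([.60,-.08,.35]),.35)
robot.gripper_open()
s=snap('scene','s2'); t=snap('top','t2'); print(robot.get_obs()['time'])
for n,S in(('scene',s),('top',t)):
    W=cloud(S); hsv=cv2.cvtColor(S['frame'],cv2.COLOR_RGB2HSV); h=hsv[...,0]
    m=((h<6)|(h>172))&(hsv[...,1]>150)&(hsv[...,2]>50)
    m=m.astype(np.uint8); k,l,st,c=cv2.connectedComponentsWithStats(m)
    for i in range(1,k):
        if st[i,4]>60:
            P=W[l==i]; print(n,st[i],c[i],np.nanmean(P,0),np.nanmin(P,0),np.nanmax(P,0))
            E=S['extrinsics']; ray=E[:3,:3]@np.array([(st[i,0]+st[i,2]/2-.5-S['cx'])/S['fx'],-(st[i,1]+st[i,3]/2-.5-S['cy'])/S['fy'],-1]); 
            for zz in(.069,):print('ray@',zz,E[:3,3]+ray*(zz-E[2,3])/ray[2])
    if n=='top':
        reg=np.zeros(m.shape,bool); reg[100:260,130:260]=1
        z=W[...,2]; b=reg&(z>.2); P=W[b]; print('lid high',P.min(0),P.max(0)) if len(P) else 0
        b=reg&(z>.12)&(z<.28); P=W[b]; c0=P.mean(0); n_=np.linalg.svd(P-c0,full_matrices=False)[2]; print('lidplane',c0,n_,len(P))
        b=reg&(z>.074)&(z<.088); r=cv2.minAreaRect(W[b][:,:2].astype(np.float32)); print('box',r)
cv2.imwrite('pics/c2.png',np.hstack([cv2.resize(t['frame'][110:250,140:260,::-1],(400,440)),cv2.resize(s['frame'][140:310,260:430,::-1],(400,440))]))
```

```text
free [ 0.2913  0.164  -0.046 ]
30.0083
top [193 201  19  20 298] [202.2215 211.1644] [0.535  0.2011 0.0465] [0.5109 0.1757 0.0034] [0.5581 0.2279 0.0747]
ray@ 0.069 [0.5334 0.1988 0.069 ]
lid high [0.6198 0.115  0.2001] [0.6452 0.2724 0.2713]
lidplane [0.6356 0.1929 0.2133] [[ 0.1046  0.1035 -0.9891]
 [-0.1176 -0.9863 -0.1157]
 [-0.9875  0.1284 -0.0909]] 712
box ((0.5640271902084351, 0.20298433303833008), (0.1710977703332901, 0.18373221158981323), 82.68832397460938)
```

View pics/c2.png

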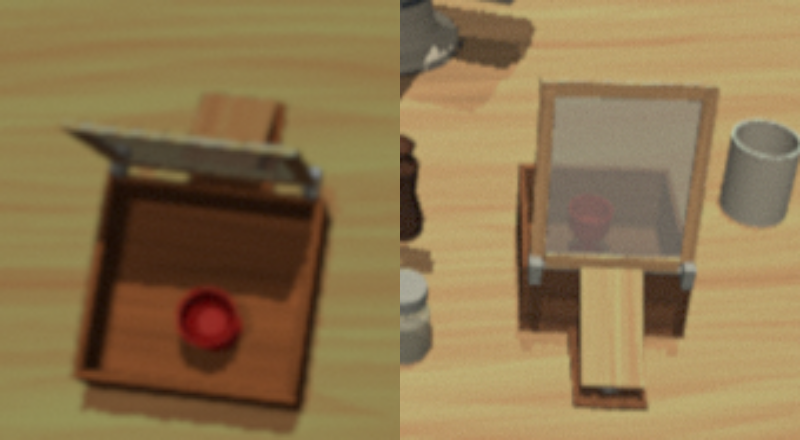

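The lid stands open at about 84° with the tail on the dome. The cup, centred at (202,211) in the top view, sits at about (0.534, 0.199) and fits the box. Closing along the box y axis leaves about 12 mm to the wall, so I'll grasp that way.

Run:
```python
from h import *
R=Rm(-Z,Y); c=np.array([.534,.199,0])
robot.movep([.50,-.03,.36],R)
robot.servo_line(c+[0,0,.34],.35)
print(robot.servo_line(c+[0,0,.18],.25))
hit=robot.servo_line(c+[0,0,.104],.08,stop_force=5)
print('hit',hit,robot.get_obs()['eef_pos'])
if not hit:
    robot.gripper_close(22); robot.sleep(.2); o=robot.get_obs(); print(o['width'],o['finger_force'],o['ft_force'])
    robot.servo_line(c+[0,0,.13],.06); robot.servo_line(c+[0,0,.30],.15)
    o=robot.get_obs(); print(o['width'],o['finger_force'],o['ft_force'],o['time'])
s=snap('scene'); t=snap('top')
cv2.imwrite('pics/c3.png',np.hstack([cv2.resize(t['frame'][90:250,120:280,::-1],(400,400)),cv2.resize(s['frame'][80:280,230:430,::-1],(400,400))]))
```

```text
False
hit False [0.5344 0.1991 0.1048]
0.04753902795648752 22.573835643706843 [-0.0487  0.4689  6.3215]
0.04709705040144096 22.703252668725327 [-0.1171 -0.5626 -0.1987] 35.875
```

View pics/c3.png

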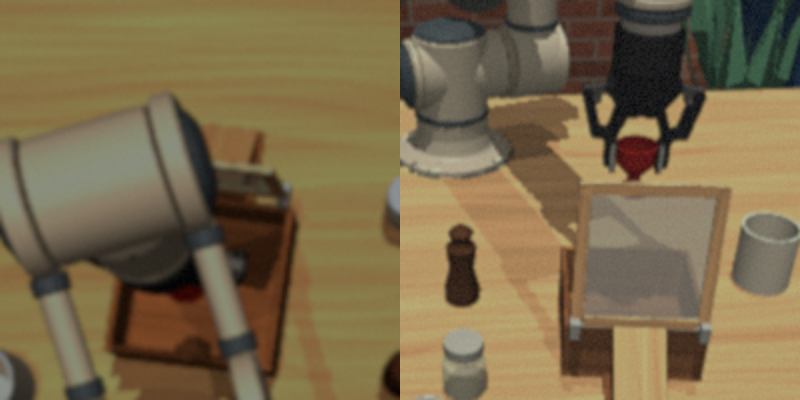

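The cup is held upright in the gripper, and the lid is still open. Now to carry it over and place it.

Run:
```python
from h import *
p=np.array([.5203,-.1911,0])
robot.servo_line(p+[0,0,.30],.2)
robot.servo_line(p+[0,0,.125],.12); robot.sleep(.3)
hit=robot.servo_line(p+[0,0,.1035],.02,stop_force=3); o=robot.get_obs()
print(hit,o['eef_pos'],o['ft_force'],o['width'])
robot.sleep(.2); robot.gripper_open(); robot.sleep(.2)
robot.servo_line(p+[0,0,.25],.12); robot.servo_line(np.array([.36,-.1,.38]),.3)
s=snap('scene'); t=snap('top'); print(robot.get_obs()['time'])
for n,S in(('top',t),):
    W=cloud(S); hsv=cv2.cvtColor(S['frame'],cv2.COLOR_RGB2HSV); h=hsv[...,0]
    m=(((h<6)|(h>172))&(hsv[...,1]>150)&(hsv[...,2]>50)).astype(np.uint8); k,l,st,c=cv2.connectedComponentsWithStats(m)
    for i in range(1,k):
        if st[i,4]>60: E=S['extrinsics']; r=E[:3,:3]@np.array([(c[i][0]-S['cx'])/S['fx'],-(c[i][1]-S['cy'])/S['fy'],-1]); print(st[i],c[i],E[:3,3]+r*(.07-E[2,3])/r[2],np.nanmax(W[l==i],0))
cv2.imwrite('pics/c4.png',np.hstack([cv2.resize(t['frame'][100:300,200:400,::-1],(400,400)),cv2.resize(s['frame'][120:360,120:420,::-1],(400,400))]))
```

```text
True [ 0.5202 -0.191   0.1057] [-0.1995  0.4493  4.4538] 0.04731202422243045
44.0917
[345 208  18  18 233] [352.9657 216.3734] [ 0.5162 -0.1865  0.07  ] [ 0.5406 -0.1678  0.0758]
```

View pics/c4.png

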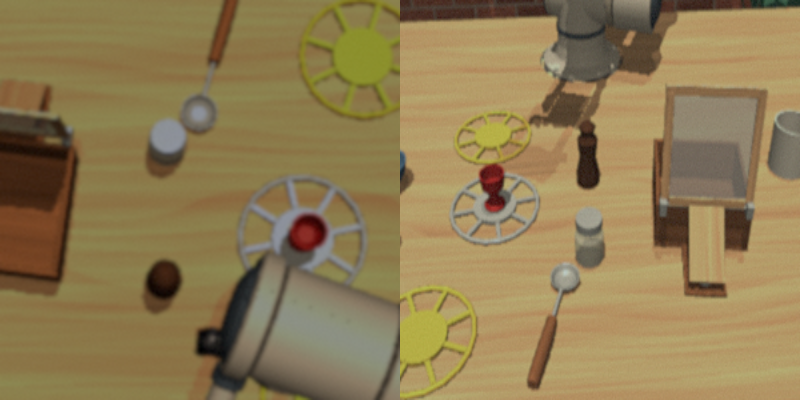

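The cup stands upright on the steel hub, about 5 mm from its centre. The lid is open, nothing else has moved and the arm is clear.

```bash
python3 -c "
from cell import robot
print(robot.job_done())"
```

```text
the job is handed in; nothing more can be done
None
```

The job is handed in: the tail is bedded with about 11 N held for over half a second, the lid stands open by itself, and the egg cup is upright within about 5 mm of the middle of the steel trivet, at about 44 s on the clock.

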